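Put the balance's check weights back in their graded case

TASK

The balance check is done: put the four steel knob weights back in their wooden case, lined up in order of size so that each stands upright on the floor of its own well, the largest in the largest well and so on down to the smallest. Lower each one in rather than letting it drop, knock none of them over, and leave all four standing free.

Things in the scene. Friction and masses are not known exactly. Their poses are not given: they have to be found in the camera images.
- weight_case: Fixed pale wooden block 234x78 mm, 34 high, on a darker plinth 250x94, 10 high; lies in any direction. Origin: centre of its underside; z up; x along its row of 4 round wells, from the smallest to the largest. Well centres at y=0, x=-90 (22 wide), -44 (30 wide), 11 (39 wide), 76 (50 wide) mm. Wells 14 deep, grey floors 20 above the worktop; upper 7 mm countersunk, 8 wider at the top.
- w500_mid (a point): Centre (half-way up) of the largest of four bright steel round weights with knobs, 72 mm high, about 500 g, upright and loose on the worktop. Body: cylinder 46 mm wide, from the underside to 41.8 mm up; then a thin neck; then the knob, 26 mm wide, 49 to 72 mm above the underside: grip it there. z up along its axis; yaw means nothing.
- w200_mid (a point): Centre (half-way up) of the second largest of four bright steel round weights with knobs, 56 mm high, about 200 g, upright and loose on the worktop. Body: cylinder 35 mm wide, from the underside to 32.4 mm up; then a thin neck; then the knob, 21 mm wide, 38 to 56 mm above the underside: grip it there. z up along its axis; yaw means nothing.
- w100_mid (a point): Centre (half-way up) of the third largest of four bright steel round weights with knobs, 43 mm high, about 100 g, upright and loose on the worktop. Body: cylinder 26 mm wide, from the underside to 24.7 mm up; then a thin neck; then the knob, 16 mm wide, 29 to 43 mm above the underside: grip it there. z up along its axis; yaw means nothing.
- w50_mid (a point): Centre (half-way up) of the smallest of four bright steel round weights with knobs, 32 mm high, about 50 g, upright and loose on the worktop. Body: cylinder 18 mm wide, from the underside to 17.8 mm up; then a thin neck; then the knob, 13 mm wide, 21 to 32 mm above the underside: grip it there. z up along its axis; yaw means nothing.

How it is judged:
At the end, for the whole second after the job is handed in: Each of the four weights stands in its own well: its centre within 8 mm of the well's axis along and across the row, its underside within 4 mm of the well's floor, upright within 0.12 rad, at rest and released (x of w500_mid in the frame of weight_case between 0.068 and 0.084 m and y of w500_mid in the frame of weight_case between -0.008 and 0.008 m and z of w500_mid in the frame of weight_case between 0.052 and 0.06 m and angle between each of w500_mid, w200_mid, w100_mid, w50_mid's own z axis and vertical below 0.12 rad and linear speed of each of weight_500, weight_200, weight_100, weight_50 below 0.02 m/s and x of w200_mid in the frame of weight_case between 0.003 and 0.019 m and y of w200_mid in the frame of weight_case between -0.008 and 0.008 m and z of w200_mid in the frame of weight_case between 0.044 and 0.052 m and x of w100_mid in the frame of weight_case between -0.052 and -0.036 m and y of w100_mid in the frame of weight_case between -0.008 and 0.008 m and z of w100_mid in the frame of weight_case between 0.0375 and 0.0455 m and x of w50_mid in the frame of weight_case between -0.098 and -0.082 m and y of w50_mid in the frame of weight_case between -0.008 and 0.008 m and z of w50_mid in the frame of weight_case between 0.032 and 0.04 m); the robot touches nothing.
It fails at once if a weight was knocked over (angle between any of w500_mid, w200_mid, w100_mid, w50_mid's own z axis and vertical above 0.9 rad).
It fails at once if a weight was let fall: let go in mid-air with its underside more than 25 mm above the height of the wells' floors ((height (world z) of w500_mid above 0.081 m and contact force between weight_500 and anything else below 0.05 N) or (height (world z) of w200_mid above 0.073 m and contact force between weight_200 and anything else below 0.05 N) or (height (world z) of w100_mid above 0.0665 m and contact force between weight_100 and anything else below 0.05 N) or (height (world z) of w50_mid above 0.061 m and contact force between weight_50 and anything else below 0.05 N)).
It also fails if it takes over 96 s, if anything falls off the work surface, if the arm or the gripper's body presses on something with over 40 N, if the wrist force passes 120 N, or if a joint passes its speed limit or range.

ROBOT

A 6-joint arm with a two-finger parallel gripper is mounted at the origin on a cart in front of the work surface, level with it; the furniture and walls round the work are solid. World frame = base frame: x ahead of the robot, y to its left, z up, the work surface at z = 0. Lengths are in m, angles in rad, forces in N, time in s.
With the tool pointing down it reaches from about 0.425 to 0.95 m from the base axis. Payload 3.5 kg.
Tool frame: the origin (TCP) lies midway between the tips of the shut fingers; the grasp point (between the pads) lies 19 mm behind it; z points along the fingers, y is the line along which they close (so a half turn about z gives the same grasp; the last joint's range is limited). The gripper opens to 85 mm and grips with 20 to 120 N. Pads are 22 mm wide; open, the fingers measure 114 mm over their backs; the gripper's body (76 mm by 85 mm) begins 54 mm behind the grasp point. The pads swing forward as they close: fully open they stand 13 mm farther back than shut.
Start: joints at [-1.292, 0.286, 1.577, -0, 1.279, -0.15], TCP at [0.281, -0.614, 0.231] pointing down, gripper open.
Joint ranges: [-2.77, 2.77], [-0.9, 2.22], [0.21, 2.48], [-1.53, 4.67], [0.24, 2.81], [-2.84, 2.84]. Speed limits (rad/s): [2.79, 2.79, 3.14, 3.14, 3.14, 3.14].

INTERFACE

Orientations are given as a unit quaternion [x, y, z, w].
In Python, from plant import ctrl gives the robot as it stands. The module is installed in compiled form; this text tells all that it offers.
- The arm moves only by the shell command python3 -m inch 'ROWS' [FORCE]. ROWS is JSON, a list of rows, each a list of 5 numbers: the closure, from 0 (fully open) to 1 (shut), then the shift along the tool's x, y, z in m, then the turn about the tool's z in degrees. A call has 1 to 5 rows; each row is the pose to reach, as a shift and turn from the pose commanded when the call began, along the tool's axes at that moment; what a row does not reach only later rows make up. A row lasts 1/12 s, in which the tool goes at most 41.7 mm and 7.16 degrees, less where a joint would pass 70% of its speed; a pose out of reach is approached as far as the arm can. A call with a gripper value outside its range is refused whole. The fingers move at their own pace and stop on an object; FORCE is the grip in N (left out, the last holds). Time passes only in rows, so rows that repeat a pose let the fingers close. It gives the time, the measured TCP pose, the force, the opening and the grip force at its end, in the units of the state.
- ctrl.get_state(): the state, without advancing time (a new reading comes with each control period).
- ctrl.read_camera(name): name is "side" or "top" or "wrist"; returns a dict with "pixels" (400x640x3 uint8, red, green, blue), "depth" (400x640 float32, m along the optical axis (not along the pixel's ray), 0 where there is no reading), "fx", "fy", "cx", "cy" (pixels), "D" ([k1, k2, p1, p2, k3] as OpenCV has them; the pictures are not rectified), "xyz" and "rotation" of the camera in the world; the wrist camera has in their place "mount" (4x4, takes a point from camera to tool coordinates, whose origin is the TCP and whose axes are the flange's). Camera axes: x right, y down, z forward; pixel columns grow to the right and rows downward; lengths in m; the calibration is good to about 2 mm. A picture is of the moment at which its call begins: read the wrist's pose just before it.
- ctrl.sign_off(): hands the job in; it is judged then, once.
Trained networks look in a picture, given as the dict that the camera call returned (one of the last four; its "shot" number tells which), for a name from the list of things; names that differ only in an ending like _2 or _b are one class to them, and where a whole thing is asked for, a point or a joint stands for the part that bears it (a point fixed in the world has none). Each returns a list of dicts, best first, with "score" (0 to 1); they miss things now and then, are a little off and sometimes report something else, mostly with a low value. They report only what shows in the picture. A call takes as long as a camera call.
- ctrl.spot_in(query, picture): "at" ([column, row] in pixels, amid what is visible of it).
- ctrl.tip_of(query, picture): "at" ([column, row] in pixels: a listed point, or the origin of a listed thing).
The state is a dict: "time": time; "qpos": joint angles; "dq": joint speeds; "joint_efforts": joint torques, N m; "eef_pos": TCP position; "tcp_rot": TCP orientation; "contact_force": force on the tool from outside, world axes, zero at the start; "wrist_torque": the same for the moment, N m; "opening": opening from 0.0 (shut) to 1.0 (fully open); "finger_force": force on a finger pad.
Only numpy, scipy, OpenCV 4.12 (cv2) and the standard library are available. Lean on these libraries where they do the work, as an engineer would, in place of code of your own. Each camera call takes 0.05 s, during which the arm holds its last target. There are 200 camera calls.

## Working session

There is one attempt and no reset: what is moved stays moved. The work goes in short steps, Python scripts to look and compute and a shell command to move; the robot and the scene stay as the last step left them, time stands still between calls to the robot, and variables do not carry over. Pictures are saved under pics/ and viewed, at most 14 in all, crops included, and the job is handed in when it is done.

```bash
mkdir -p pics
cat > h.py <<'E'
import numpy as np, cv2, json
from scipy.spatial.transform import Rotation as R
from plant import ctrl
N=["w500_mid","w200_mid","w100_mid","w50_mid"]
def rotm(r):
    r=np.array(r,float)
    return r if r.shape==(3,3) else R.from_quat(r).as_matrix()
def shot(name):
    s=ctrl.get_state(); p=ctrl.read_camera(name)
    if "mount" in p:
        T=np.eye(4);T[:3,:3]=rotm(s["tcp_rot"]);T[:3,3]=s["eef_pos"]; T=T@np.array(p["mount"])
    else:
        T=np.eye(4);T[:3,:3]=rotm(p["rotation"]);T[:3,3]=p["xyz"]
    p["T"]=T; return p
def save(p,f): cv2.imwrite("pics/"+f,p["pixels"][:,:,::-1])
def K(p): return np.array([[p["fx"],0,p["cx"]],[0,p["fy"],p["cy"]],[0,0,1.]])
def onz(p,uv,z):
    u=cv2.undistortPoints(np.array([[uv]],float),K(p),np.array(p["D"],float))[0,0]
    d=p["T"][:3,:3]@np.array([u[0],u[1],1]); o=p["T"][:3,3]
    return o+d*(z-o[2])/d[2]
def cloud(p):
    h,w=p["depth"].shape; g=np.stack(np.meshgrid(np.arange(w),np.arange(h)),-1).reshape(-1,1,2).astype(float)
    u=cv2.undistortPoints(g,K(p),np.array(p["D"],float))[:,0]
    d=p["depth"].reshape(-1,1); P=np.hstack([u*d,d]); W=P@p["T"][:3,:3].T+p["T"][:3,3]
    W[d[:,0]==0]=np.nan; return W.reshape(h,w,3)
E
python3 - <<'E'
from h import *
s=ctrl.get_state(); print({k:np.round(v,3) for k,v in s.items()})
H=[.036,.028,.0215,.016]
for c in ["top","side"]:
    p=shot(c); save(p,c+".png"); print(c,p["T"][:3,3])
    for n,h in zip(N,H):
        for d in ctrl.tip_of(n,p)[:2]: print(n,d["score"],np.round(d["at"]),np.round(onz(p,d["at"],h),3))
    for d in ctrl.tip_of("weight_case",p)[:2]: print("case",d["score"],np.round(d["at"]),np.round(onz(p,d["at"],0),3))
E
```

```text
{'time': np.float64(0.0), 'qpos': array([-1.292,  0.287,  1.578, -0.   ,  1.279, -0.15 ]), 'dq': array([-0.   , -0.002, -0.003,  0.   ,  0.   ,  0.001]), 'joint_efforts': array([-0.0000e+00, -4.0598e+01, -2.9263e+01, -0.0000e+00,  6.0000e-03,
       -0.0000e+00]), 'eef_pos': array([ 0.28 , -0.613,  0.23 ]), 'tcp_rot': array([ 0.977,  0.213, -0.   , -0.001]), 'contact_force': array([ 0.377, -0.243, -0.34 ]), 'wrist_torque': array([-0.055,  0.026, -0.013]), 'finger_force': np.float64(0.0), 'opening': np.float64(0.999)}
top [ 0.36775483 -0.0071592   1.16775998]
w500_mid 0.73 [430. 183.] [ 0.597 -0.258  0.036]
w200_mid 0.48 [234. 228.] [0.472 0.268 0.028]
w100_mid 0.66 [423. 237.] [ 0.452 -0.24   0.022]
w50_mid 0.51 [250. 174.] [0.623 0.233 0.016]
case 0.73 [320. 202.] [0.549 0.037 0.   ]
side [ 0.46264114 -0.89224209  0.70035111]
w500_mid 0.81 [365. 284.] [ 0.596 -0.257  0.036]
w200_mid 0.49 [294. 155.] [0.475 0.266 0.028]
w100_mid 0.57 [281. 288.] [ 0.433 -0.24   0.021]
w50_mid 0.39 [343. 163.] [0.61  0.231 0.016]
case 0.92 [327. 216.] [0.547 0.011 0.   ]
case 0.19 [286. 291.] [ 0.443 -0.23   0.   ]
```

View pics/top.png

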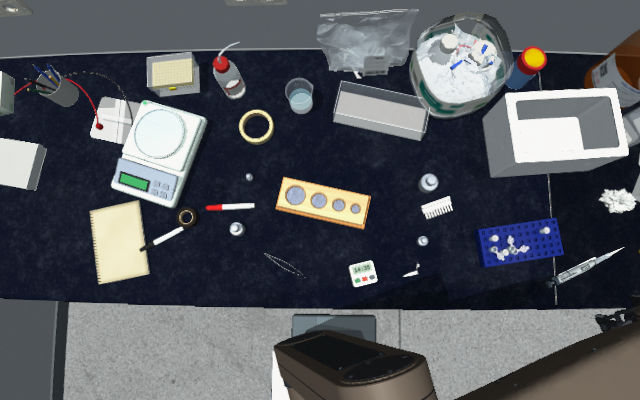

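View pics/side.png

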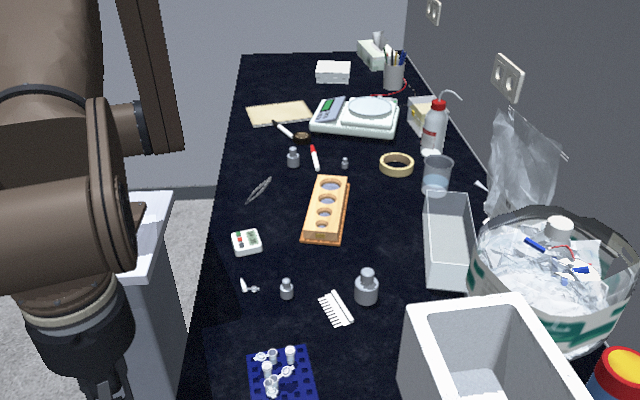

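Top view: the 500 is at (429,183), 200 at (237,229), 100 at (423,241) and 50 at (249,177). The case wells run from the largest at (296,195) to the smallest at (355,208). Next I'll measure the case axis and plan to keep one yaw throughout, with the fingers closing across the row.

```bash
cat >> h.py <<'E'
CX=np.array([-.090,-.044,.011,.076])
def casefit(p,c=(.549,.03),r=.15):
    W=cloud(p); m=(np.hypot(W[...,0]-c[0],W[...,1]-c[1])<r)&(abs(W[...,2]-.034)<.006)
    hull=cv2.convexHull(W[m][:,:2].astype(np.float32)); (cx,cy),(w,h),a=cv2.minAreaRect(hull)
    if w<h: a+=90
    a=(a%180)
    return np.array([cx,cy]),np.radians(a),(w,h),np.median(W[m][:,2])
def top_of(p,c,zlo,r=.03):
    W=cloud(p); m=(np.hypot(W[...,0]-c[0],W[...,1]-c[1])<r)&(W[...,2]>zlo)
    q=W[m]; return m.sum(),(q.min(0)+q.max(0))/2,q[:,2].max()
def shift(xyz,yaw=None):
    s=ctrl.get_state(); M=rotm(s["tcp_rot"]); d=M.T@(np.array(xyz)-s["eef_pos"])
    y=np.arctan2(M[1,0],M[0,0]); t=None if yaw is None else np.degrees((y-yaw+np.pi)%(2*np.pi)-np.pi)
    return np.round(d*1000,1),t,np.round(np.degrees(y),2)
E
python3 - <<'E'
from h import *
p=shot("top"); c,a,wh,z=casefit(p); print(c,np.degrees(a),wh,z)
for n,x,h in zip(N,CX,[.072,.056,.043,.032]): print(n,c+x*np.array([np.cos(a),np.sin(a)]))
for n,uv,h in zip(N,[(429,183),(237,229),(423,241),(249,177)],[.072,.056,.043,.032]):
    q=onz(p,uv,h*.7); print(n,q, top_of(p,q[:2],h*.3))
print(shift([.59,-.26,.25],a))
E
```

```text
[0.54703707 0.02987169] 77.76734924316406 (0.23466970026493073, 0.07888082414865494) 0.03402389974183717
w500_mid [ 0.52796771 -0.05808488]
w200_mid [ 0.53771427 -0.0131293 ]
w100_mid [0.54936776 0.04062194]
w50_mid [0.56314008 0.10414614]
w500_mid [ 0.59333188 -0.2528349   0.0504    ] (np.int64(237), array([ 0.59901562, -0.25512908,  0.0498315 ]), np.float64(0.07762591600026547))
w200_mid [0.46729467 0.25685121 0.0392    ] (np.int64(150), array([0.4707268 , 0.26309499, 0.03923358]), np.float64(0.06104816361310572))
w100_mid [ 0.44083017 -0.23729379  0.0301    ] (np.int64(75), array([ 0.44251925, -0.23830599,  0.02984027]), np.float64(0.04663254805827277))
w50_mid [0.6125133  0.23370377 0.0224    ] (np.int64(41), array([0.61668729, 0.23477514, 0.02362068]), np.float64(0.03627474851019974))
(array([ 428.5, -193.2,  -18.6]), np.float64(-53.198017535227805), np.float64(24.57))
```

```bash
python3 -m inch '[[0.3,38,-17,-4,-7],[0.3,76,-34,-8,-14],[0.3,114,-51,-12,-21],[0.3,152,-68,-16,-28],[0.3,190,-85,-20,-35]]' | tail -c 300; python3 -c "
from h import *
print(ctrl.get_state()['eef_pos'],shift([.599,-.255,.25],np.radians(77.8)))"
```

```text
time: 1.07
eef_pos: [0.4185, -0.4567, 0.2516]
tcp_rot: [0.867, 0.499, 0.0, 0.0]
contact_force: [1.1, -0.9, 0.5]
opening: 0.701
finger_force: 0.0
[ 0.41852433 -0.45668424  0.25161075] (array([265. ,  54.9,   1.6]), np.float64(-17.918942375310028), np.float64(59.88))
```

The shifts are in metres and I typed millimetres. The speed cap kept that move harmless, and I'll use metres from here on.

```bash
python3 -m inch '[[0.3,0.040,0.008,0,-6],[0.3,0.080,0.016,0,-12],[0.3,0.120,0.024,0,-17.9],[0.3,0.160,0.032,0,-17.9],[0.3,0.195,0.040,0,-17.9]]' >/dev/null
python3 - <<'E'
from h import *
print(ctrl.get_state()['eef_pos'],shift([.599,-.255,.25],np.radians(77.8)))
p=shot("wrist");save(p,"w1.png")
for n,h in zip(N,[.036,.028,.0215,.016]):
    for d in ctrl.tip_of(n,p)[:2]: print(n,d["score"],np.round(d["at"]),np.round(onz(p,d["at"],h),3))
print(top_of(p,(.599,-.255),.052), p["mount"])
E
```

```text
[ 0.55222057 -0.30799838  0.2515756 ] (array([61.9, 34.2,  1.6]), np.float64(-0.2767322618588703), np.float64(77.52))
w500_mid 0.57 [351. 114.] [ 0.599 -0.254  0.036]
w100_mid 0.92 [204. 133.] [ 0.442 -0.241  0.022]
w50_mid 0.31 [350. 114.] [ 0.6   -0.255  0.016]
(np.int64(662), array([ 0.59908172, -0.25549587,  0.06281958]), np.float64(0.07343277357371286)) [[-2.64308161e-04 -9.55318061e-01 -2.95579656e-01  7.62126319e-02]
 [ 9.99999929e-01 -3.31841412e-04  1.78313871e-04 -3.61008837e-04]
 [-2.68432032e-04 -2.95579588e-01  9.55318081e-01 -1.42063213e-01]
 [ 0.00000000e+00  0.00000000e+00  0.00000000e+00  1.00000000e+00]]
```

View pics/w1.png

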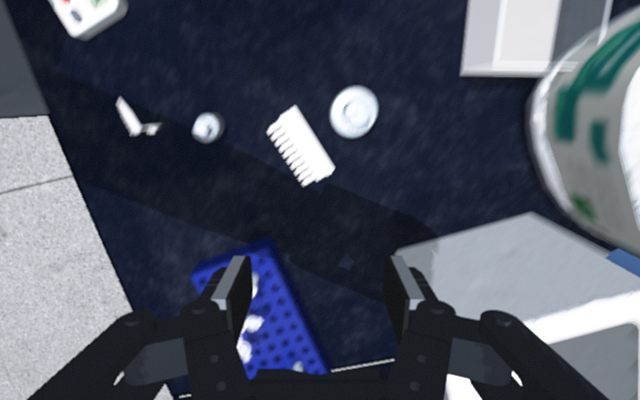

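The wrist view shows the 500 at (353,112) and the 100 at (207,127). Depth and network agree on the 500's position, so I'm going for the grasp.

```bash
python3 -m inch '[[0.3,0.031,0.017,0,-0.3],[0.3,0.062,0.034,0,-0.3],[0.3,0.062,0.034,0.03,-0.3],[0.3,0.062,0.034,0.06,-0.3],[0.3,0.062,0.034,0.09,-0.3]]' >/dev/null; python3 -m inch '[[0.3,0,0,0.02,0],[0.3,0,0,0.02,0]]' >/dev/null
python3 - <<'E'
from h import *
print(ctrl.get_state()['eef_pos'],shift([.599,-.2555,.0445],np.radians(77.8)))
p=shot("wrist")
print(top_of(p,(.599,-.255),.052),ctrl.get_state()['opening'])
E
```

```text
[ 0.59333379 -0.25695154  0.13480881] (array([ 2.3,  6.2, 90.3]), np.float64(-0.18404843606856566), np.float64(77.62))
(np.int64(12421), array([ 0.60207876, -0.25445594,  0.13830719]), np.float64(0.22458772037551147)) 0.6990291915388325
```

```bash
python3 -m inch '[[0.3,0.002,0.006,0.02,-0.2],[0.3,0.002,0.006,0.045,-0.2],[0.3,0.002,0.006,0.07,-0.2],[0.3,0.002,0.006,0.083,-0.2],[0.3,0.002,0.006,0.083,-0.2]]' 25; python3 -c "
from h import *
print(ctrl.get_state()['eef_pos'],shift([.599,-.2555,.0445],np.radians(77.8)))"
```

```text
time: 2.78
eef_pos: [0.6022, -0.2566, 0.0562]
tcp_rot: [0.778, 0.629, -0.001, -0.002]
contact_force: [-0.1, 0.7, -0.5]
opening: 0.699
finger_force: 0.0
[ 0.60215184 -0.2565811   0.05622757] (array([ 0.4, -3.3, 11.7]), np.float64(0.0935506897974892), np.float64(77.89))
```

```bash
python3 -m inch '[[0.3,0,-0.003,0.006,0],[0.3,0,-0.003,0.011,0],[0.3,0,-0.003,0.011,0]]' >/dev/null;python3 -c "
from h import *
print(ctrl.get_state()['eef_pos'],shift([.599,-.2555,.0445],np.radians(77.8)))"; python3 -m inch '[[1,0,0,0,0],[1,0,0,0,0],[1,0,0,0,0],[1,0,0,0,0],[1,0,0,0,0]]' 40;python3 -c "
from h import *
print(ctrl.get_state()['eef_pos'],shift([.599,-.2555,.0445],np.radians(77.8)))"
```

```text
[ 0.60110814 -0.25625165  0.04804302] (array([ 0.3, -2.2,  3.5]), np.float64(0.1505596032710095), np.float64(77.95))
time: 3.45
eef_pos: [0.6011, -0.256, 0.0483]
tcp_rot: [0.777, 0.629, -0.0, 0.0]
contact_force: [-2.5, 0.6, 4.8]
opening: 0.288
finger_force: 39.2
[ 0.60107463 -0.25601141  0.04828442] (array([ 0.1, -2.1,  3.8]), np.float64(0.18075457471871795), np.float64(77.98))
```

```bash
python3 -m inch '[[1,0,0,-0.015,0],[1,0,0,-0.035,0],[1,0,0,-0.06,0],[1,0.01,-0.003,-0.08,0],[1,0.03,-0.01,-0.085,0]]' 60; python3 -m inch '[[1,0.035,-0.0115,0,0],[1,0.07,-0.023,0,0],[1,0.105,-0.0345,0,0],[1,0.14,-0.046,0,0],[1,0.175,-0.0575,0,0]]'; python3 -m inch '[[1,0.035,-0.0115,0,0],[1,0.07,-0.023,0,0],[1,0.1,-0.033,0,0],[1,0.12,-0.039,0,0],[1,0.13,-0.042,0,0]]' >/dev/null; python3 -m inch '[[1,0,0,0,0],[1,0,0,0,0]]' >/dev/null
python3 - <<'E'
from h import *
s=ctrl.get_state();print(s['eef_pos'],s['finger_force'],s['contact_force'],shift([.5631,.1041,.0683],np.radians(77.8)))
p=shot("wrist");save(p,"w2.png")
p=shot("side");save(p,"s2.png")
E
```

```text
time: 3.87
eef_pos: [0.5995, -0.2271, 0.1367]
tcp_rot: [0.778, 0.628, 0.001, 0.004]
contact_force: [0.6, 0.6, -4.0]
opening: 0.279
finger_force: 59.4
time: 4.28
eef_pos: [0.5762, -0.0393, 0.1314]
tcp_rot: [0.777, 0.629, -0.0, -0.001]
contact_force: [0.1, 0.6, -5.5]
opening: 0.287
finger_force: 59.4
[0.56326955 0.0945306  0.13181084] 59.310616850852966 [-0.64810947 -1.47166489 -4.86471391] (array([ 9.4, -2.1, 63.5]), np.float64(0.23604283563904835), np.float64(78.04))
```

View pics/w2.png

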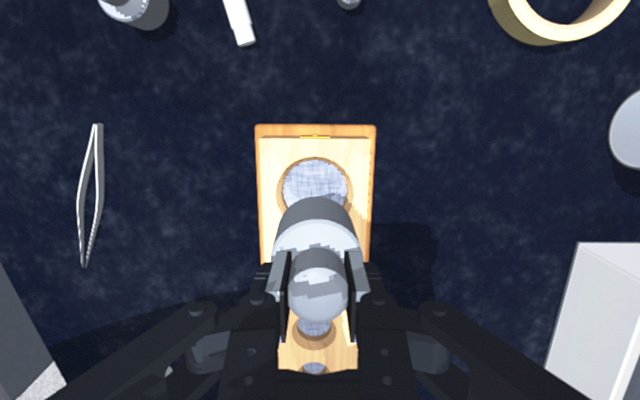

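View pics/s2.png

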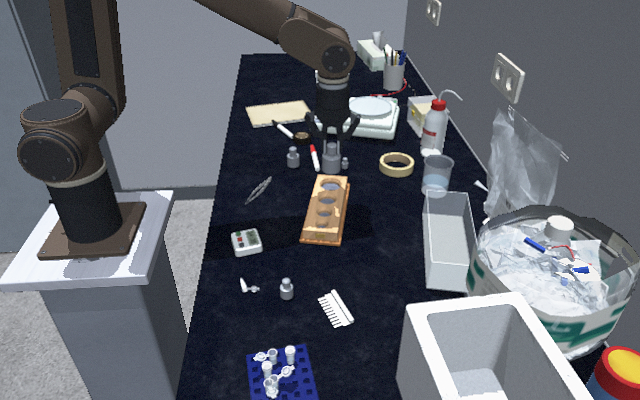

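The wrist view shows the 500 hanging straight and lined up with the case. The large well's rim is centred near (316,187). I'll refine the case position from the wrist depth.

```bash
cat >> h.py <<'E'
def caserel(p,c0=(.5470,.0299),a=np.radians(77.77)):
    """offset of the block seen by p, in case axes, from the assumed pose"""
    W=cloud(p); d=W[...,:2]-np.array(c0); x=d@[np.cos(a),np.sin(a)]; y=d@[-np.sin(a),np.cos(a)]
    m=(abs(W[...,2]-.034)<.004)&(abs(y)<.06)&(abs(x)<.14); out=[]
    for lo in np.arange(-.12,.12,.02):
        k=m&(x>lo)&(x<lo+.02)
        if k.sum()>150: out.append((round(lo,2),np.round([y[k].min()*1e3,y[k].max()*1e3],1)))
    return "xrange",np.round([x[m].min()*1e3,x[m].max()*1e3],1),np.median(W[m][:,2]),out
E
python3 - <<'E'
from h import *
p=shot("wrist"); print(caserel(p))
for uv in [(281,187),(349,187),(316,157)]: print(onz(p,uv,.034))
s=ctrl.get_state();print(s['eef_pos'],shift([.5631,.1041,.0683],np.radians(77.8)))
E
```

```text
('xrange', array([-90.7, 116.9]), np.float64(0.033340656379104494), [(np.float64(-0.1), array([-37.8,  31.8])), (np.float64(-0.08), array([-37.6,  31.8])), (np.float64(-0.06), array([-36. ,  30.3])), (np.float64(-0.04), array([-27.7,  21.9])), (np.float64(0.02), array([-38.4,  39.8])), (np.float64(0.04), array([-38.5,  39.8])), (np.float64(0.06), array([-38.5,  39.8])), (np.float64(0.08), array([-38.5,  39.7])), (np.float64(0.1), array([-38.5,  39.7]))])
[0.54060692 0.1139488  0.034     ]
[0.58911822 0.10353923 0.034     ]
[0.57021121 0.1300684  0.034     ]
[0.5637987  0.09330584 0.13210381] (array([10.4, -2.9, 63.8]), np.float64(0.07969470214643325), np.float64(77.88))
```

```bash
python3 -m inch '[[1,0.006,-0.002,0,0],[1,0.01,-0.003,0.01,0],[1,0.01,-0.003,0.02,0],[1,0.01,-0.003,0.028,0],[1,0.01,-0.003,0.028,0]]' >/dev/null
python3 - <<'E'
from h import *
s=ctrl.get_state();print(s['eef_pos'],shift([.5630,.1041,.0685],np.radians(77.8)))
E
```

```text
[0.56046077 0.10489521 0.10070876] (array([-0.2,  2.8, 32.2]), np.float64(0.16700612585664343), np.float64(77.97))
```

```bash
python3 -m inch '[[1,0,0,0,0],[1,0,0,0,0]]' >/dev/null; for i in 1 2; do python3 - <<'E'
from h import *
s=ctrl.get_state();print(s['eef_pos'],np.round(s['dq'],3),shift([.5630,.1041,.0685],np.radians(77.8)))
E
python3 -m inch '[[1,0,0,0,0]]' >/dev/null; done
```

```text
[0.56275492 0.10498138 0.10397574] [-0.001 -0.013 -0.014  0.001 -0.002 -0.   ] (array([-0.8,  0.4, 35.5]), np.float64(0.16488186758094567), np.float64(77.96))
[0.56325141 0.10500208 0.10473091] [-0.001 -0.004 -0.001  0.002  0.001 -0.001] (array([-0.9, -0.1, 36.2]), np.float64(0.16361945352585128), np.float64(77.96))
```

Those offsets were settling, so now I'm lowering.

```bash
python3 -m inch '[[1,-0.001,0,0.008,-0.1],[1,-0.001,0,0.016,-0.1],[1,-0.001,0,0.022,-0.1],[1,-0.001,0,0.026,-0.1],[1,-0.001,0,0.026,-0.1]]' ; python3 -m inch '[[1,0,0,0.003,0],[1,0,0,0.006,0],[1,0,0,0.008,0],[1,0,0,0.008,0],[1,0,0,0.008,0]]'
python3 - <<'E'
from h import *
s=ctrl.get_state();print(s['eef_pos'],shift([.5630,.1041,.0685],np.radians(77.8)))
E
```

```text
time: 6.18
eef_pos: [0.5615, 0.1041, 0.0764]
tcp_rot: [0.777, 0.63, -0.001, -0.001]
contact_force: [0.2, 1.0, -4.6]
opening: 0.283
finger_force: 59.5
time: 6.6
eef_pos: [0.5626, 0.1041, 0.0702]
tcp_rot: [0.777, 0.63, -0.0, -0.0]
contact_force: [0.6, 0.8, -5.5]
opening: 0.281
finger_force: 59.5
[0.56256854 0.10408867 0.0702296 ] (array([0.1, 0.4, 1.7]), np.float64(0.26849346140930547), np.float64(78.07))
```

```bash
python3 -m inch '[[1,0,0,0.001,0],[1,0,0,0.002,0],[1,0,0,0.002,0],[1,0,0,0.002,0]]'; python3 -m inch '[[1,0,0,0.001,0],[1,0,0,0.001,0],[1,0,0,0.001,0],[1,0,0,0.001,0]]'
```

```text
time: 6.93
eef_pos: [0.5627, 0.1041, 0.0685]
tcp_rot: [0.777, 0.63, 0.0, 0.0]
contact_force: [0.1, 0.5, -4.6]
opening: 0.283
finger_force: 59.6
time: 7.27
eef_pos: [0.5628, 0.1042, 0.0683]
tcp_rot: [0.777, 0.63, 0.0, 0.0]
contact_force: [-3.8, -0.3, 5.3]
opening: 0.282
finger_force: 60.3
```

Seated. Releasing, then rising to look at the 200 and the 50.

```bash
python3 -m inch '[[0.4,0,0,0,0],[0.4,0,0,0,0],[0.4,0,0,0,0],[0.4,0,0,0,0]]'; python3 -m inch '[[0.4,0,0,-0.03,0],[0.4,0,0,-0.06,0],[0.4,0.02,0,-0.1,0],[0.4,0.04,0,-0.14,0],[0.4,0.06,0,-0.16,0]]' >/dev/null;  python3 -m inch '[[0.4,0,0,0,0],[0.4,0,0,0,0],[0.4,0,0,0,0],[0.4,0,0,0,0]]'>/dev/null;python3 - <<'E'
from h import *
p=shot("wrist");save(p,"w3.png")
for n,h in zip(N,[.036,.028,.0215,.016]):
    for d in ctrl.tip_of(n,p)[:1]: print(n,d["score"],np.round(d["at"]),np.round(onz(p,d["at"],h),4))
for c,z,r in [((.4707,.263),.042,.03),((.6167,.2348),.023,.02),((.563,.104),.072,.03)]: print(top_of(p,c,z,r))
s=ctrl.get_state();print(s['eef_pos'],shift([.4707,.263,.10],np.radians(77.8)))
E
```

```text
time: 7.6
eef_pos: [0.563, 0.104, 0.0673]
tcp_rot: [0.777, 0.63, 0.0, 0.0]
contact_force: [1.2, 0.2, -0.5]
opening: 0.6
finger_force: 0.0
w500_mid 0.94 [316. 240.] [0.5578 0.0978 0.036 ]
w200_mid 0.9 [191.  98.] [0.4704 0.2636 0.028 ]
w50_mid 0.53 [343.  97.] [0.6136 0.2337 0.016 ]
(np.int64(556), array([0.47001703, 0.26137472, 0.04981707]), np.float64(0.057451060754781125))
(np.int64(159), array([0.61557118, 0.23564489, 0.02846589]), np.float64(0.0330834935210399))
(np.int64(780), array([0.56132503, 0.1041945 , 0.08266125]), np.float64(0.09315059807722914))
[0.57452879 0.16222363 0.2260317 ] (array([  77.1, -122.2,  126.2]), np.float64(0.22376832289253204), np.float64(78.02))
```

View pics/w3.png

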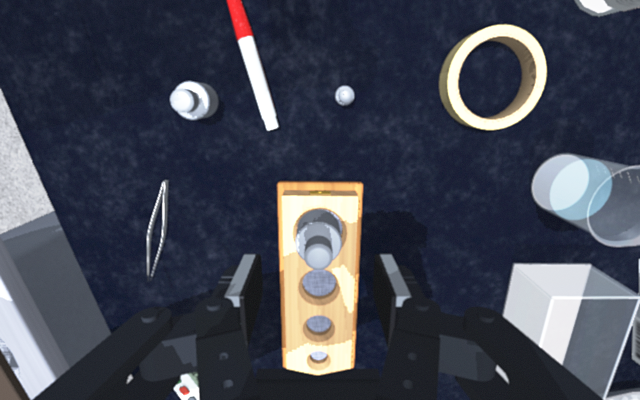

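The 500 stands upright in its well at (318,240). The 200 is at (193,100) and the 50 at (345,96). Going for the 200.

```bash
python3 -m inch '[[0.4,0.018,-0.028,0,0],[0.4,0.036,-0.056,0.01,0],[0.4,0.054,-0.085,0.04,0],[0.4,0.072,-0.114,0.07,0],[0.4,0.077,-0.122,0.1,-0.2]]' >/dev/null; python3 -m inch '[[0.4,0,0,0.025,0],[0.4,0,0,0.025,0],[0.4,0,0,0.025,0],[0.4,0,0,0.025,0],[0.4,0,0,0.025,0]]' >/dev/null
python3 - <<'E'
from h import *
s=ctrl.get_state();print(s['eef_pos'],shift([.4707,.2625,.036],np.radians(77.8)))
E
```

```text
[0.47382111 0.26348933 0.10487651] (array([-1.8, -3.1, 68.9]), np.float64(0.4099208766766568), np.float64(78.21))
```

```bash
python3 -m inch '[[0.4,-0.001,-0.003,0.02,0],[0.4,-0.002,-0.003,0.04,0],[0.4,-0.002,-0.003,0.055,-0.4],[0.4,-0.002,-0.003,0.067,-0.4],[0.4,-0.002,-0.003,0.067,-0.4]]' >/dev/null; python3 -m inch '[[0.4,0,0,0,0],[0.4,0,0,0,0],[0.4,0,0,0,0]]'; python3 -m inch '[[1,0,0,0,0],[1,0,0,0,0],[1,0,0,0,0],[1,0,0,0,0],[1,0,0,0,0]]' 40
```

```text
time: 10.1
eef_pos: [0.4695, 0.2624, 0.0369]
tcp_rot: [0.774, 0.634, 0.001, 0.001]
contact_force: [0.3, 0.2, 0.6]
opening: 0.601
finger_force: 0.0
time: 10.52
eef_pos: [0.4688, 0.2622, 0.036]
tcp_rot: [0.773, 0.634, 0.001, 0.0]
contact_force: [-0.5, 0.5, 2.7]
opening: 0.23
finger_force: 39.0
```

```bash
python3 -m inch '[[1,0,0,-0.015,0],[1,0,0,-0.045,0],[1,0,0,-0.08,0],[1,0,0,-0.11,0],[1,0,0,-0.12,0]]' 50; python3 -m inch '[[1,-0.03,0.018,0,0.3],[1,-0.063,0.038,0,0.6],[1,-0.096,0.058,0,0.6],[1,-0.129,0.078,0,0.6],[1,-0.162,0.098,0,0.6]]' >/dev/null; python3 -m inch '[[1,-0.025,0.016,0,0],[1,-0.04,0.025,0,0],[1,-0.04,0.025,0,0],[1,-0.04,0.025,0,0],[1,-0.04,0.025,0,0]]' >/dev/null; python3 -m inch '[[1,0,0,0,0],[1,0,0,0,0]]'
python3 - <<'E'
from h import *
s=ctrl.get_state();print(s['eef_pos'],shift([.5490,.0408,.0565],np.radians(77.8)))
p=shot("wrist"); print(caserel(p)[:2])
E
```

```text
time: 10.93
eef_pos: [0.4702, 0.2628, 0.1597]
tcp_rot: [0.773, 0.634, 0.003, 0.001]
contact_force: [2.2, 0.2, -1.0]
opening: 0.223
finger_force: 49.2
time: 11.93
eef_pos: [0.548, 0.0408, 0.1548]
tcp_rot: [0.776, 0.63, -0.0, -0.0]
contact_force: [0.1, 0.5, -1.0]
opening: 0.225
finger_force: 49.2
[0.54798875 0.04081251 0.15475704] (array([ 0.2,  1.1, 98.3]), np.float64(0.3656477309331349), np.float64(78.17))
('xrange', array([-117.5,  116.8]))
```

```bash
python3 -m inch '[[1,0,0.001,0.02,-0.3],[1,0,0.001,0.04,-0.3],[1,0,0.001,0.06,-0.3],[1,0,0.001,0.072,-0.3],[1,0,0.001,0.076,-0.3]]' >/dev/null; python3 -m inch '[[1,0,0,0,0],[1,0,0,0,0],[1,0,0,0,0],[1,0,0,0,0]]'
python3 - <<'E'
from h import *
s=ctrl.get_state();print(s['eef_pos'],shift([.5490,.0408,.0565],np.radians(77.8)))
E
```

```text
time: 12.73
eef_pos: [0.5507, 0.0393, 0.0808]
tcp_rot: [0.775, 0.632, 0.001, 0.001]
contact_force: [0.8, -0.2, -2.2]
opening: 0.224
finger_force: 49.2
[0.55070024 0.03933891 0.08076088] (array([ 1.1, -2. , 24.3]), np.float64(0.5735496334275433), np.float64(78.37))
```

```bash
python3 -m inch '[[1,0.001,-0.002,0.005,-0.5],[1,0.001,-0.002,0.01,-0.5],[1,0.001,-0.002,0.014,-0.5],[1,0.001,-0.002,0.014,-0.5],[1,0.001,-0.002,0.014,-0.5]]' >/dev/null; python3 -m inch '[[1,0,0,0,0],[1,0,0,0,0],[1,0,0,0,0]]'
python3 - <<'E'
from h import *
s=ctrl.get_state();print(s['eef_pos'],shift([.5490,.0408,.0565],np.radians(77.8)))
E
```

```text
time: 13.4
eef_pos: [0.5481, 0.0407, 0.0655]
tcp_rot: [0.772, 0.635, 0.0, 0.0]
contact_force: [-0.2, 0.0, -2.3]
opening: 0.223
finger_force: 49.2
[0.54806224 0.04072755 0.06546441] (array([0.3, 0.9, 9. ]), np.float64(1.0678471841964507), np.float64(78.87))
```

```bash
python3 -m inch '[[1,0,0.0005,0.003,0.5],[1,0,0.0005,0.006,1],[1,0,0.0005,0.008,1],[1,0,0.0005,0.008,1],[1,0,0.0005,0.008,1]]' ; python3 -m inch '[[1,0,0,0.001,0],[1,0,0,0.002,0],[1,0,0,0.002,0],[1,0,0,0.002,0]]'
```

```text
time: 13.82
eef_pos: [0.5481, 0.0407, 0.0569]
tcp_rot: [0.778, 0.628, -0.0, -0.0]
contact_force: [-0.2, 0.8, -2.0]
opening: 0.222
finger_force: 49.2
time: 14.15
eef_pos: [0.5487, 0.0407, 0.056]
tcp_rot: [0.778, 0.628, 0.0, 0.0]
contact_force: [-1.5, -0.5, 2.9]
opening: 0.223
finger_force: 49.7
```

```bash
python3 -m inch '[[0.45,0,0,0,0],[0.45,0,0,0,0],[0.45,0,0,0,0],[0.45,0,0,0,0]]'; python3 -m inch '[[0.45,0,0,-0.03,0],[0.45,0,0,-0.06,0],[0.45,0,0,-0.09,0],[0.45,0,0,-0.12,0],[0.45,0.02,0,-0.13,0]]' >/dev/null;  python3 -m inch '[[0.45,0.037,0.005,0,0],[0.45,0.074,0.01,0,0],[0.45,0.111,0.015,0,0],[0.45,0.148,0.02,0,0],[0.45,0.184,0.025,0,0]]'>/dev/null; python3 -m inch '[[0.45,0,0,0.04,0],[0.45,0,0,0.08,0],[0.45,0,0,0.1,0],[0.45,0,0,0.1,0],[0.45,0,0,0.1,0]]' >/dev/null;  python3 -m inch '[[0.45,0,0,0,0],[0.45,0,0,0,0]]'
python3 - <<'E'
from h import *
s=ctrl.get_state();print(s['eef_pos'],shift([.6160,.2352,.0205],np.radians(77.8)))
p=shot("wrist");save(p,"w4.png")
p=shot("side");save(p,"s4.png")
E
```

```text
time: 14.48
eef_pos: [0.5484, 0.0406, 0.0552]
tcp_rot: [0.778, 0.628, 0.0, 0.0]
contact_force: [-0.3, 0.8, -0.3]
opening: 0.55
finger_force: 0.0
time: 15.9
eef_pos: [0.6178, 0.2351, 0.0885]
tcp_rot: [0.778, 0.628, 0.002, 0.001]
contact_force: [-0.5, 0.8, 0.9]
opening: 0.549
finger_force: 0.0
[0.61775643 0.23509384 0.0885168 ] (array([-0.4, -2.1, 68. ]), np.float64(0.048965041235663496), np.float64(77.85))
```

View pics/w4.png

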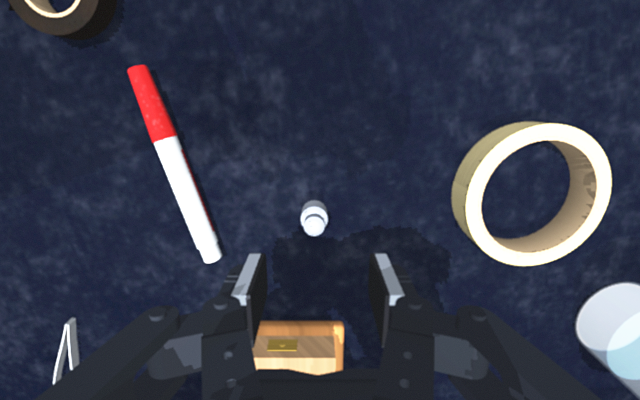

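The 50's knob is at (315,224), between the pads. I'll check its position from this pixel.

Run:
```python
from h import *
p=shot("wrist")
print(onz(p,(315,224),.032),[ (d["score"],onz(p,d["at"],.016)) for d in ctrl.tip_of("w50_mid",p)[:1]],top_of(p,(.616,.235),.023,.02))
s=ctrl.get_state();print(s['eef_pos'],shift([.6160,.2352,.0205],np.radians(77.8)))
```

```text
[0.61629989 0.23757231 0.032     ] [] (np.int64(3743), array([0.61871034, 0.23954093, 0.0976506 ]), np.float64(0.17211816389150683))
[0.61669533 0.23494801 0.08721479] (array([ 0. , -0.9, 66.7]), np.float64(0.056068602668213716), np.float64(77.86))
```

```bash
python3 -m inch '[[0.45,0.001,-0.001,0.02,0],[0.45,0.001,-0.001,0.04,0],[0.45,0.001,-0.001,0.055,0],[0.45,0.001,-0.001,0.065,0],[0.45,0.001,-0.001,0.066,0]]' >/dev/null; python3 -m inch '[[0.45,0,0,0,0],[0.45,0,0,0,0],[0.45,0,0,0,0]]'; python3 -m inch '[[1,0,0,0,0],[1,0,0,0,0],[1,0,0,0,0],[1,0,0,0,0],[1,0,0,0,0]]' 25
```

```text
time: 16.77
eef_pos: [0.616, 0.2363, 0.0207]
tcp_rot: [0.778, 0.628, 0.001, 0.001]
contact_force: [0.1, 0.2, 0.4]
opening: 0.549
finger_force: 0.0
time: 17.18
eef_pos: [0.6153, 0.2362, 0.02]
tcp_rot: [0.778, 0.628, 0.0, 0.0]
contact_force: [-0.1, 0.5, 1.6]
opening: 0.133
finger_force: 24.3
```

```bash
python3 -m inch '[[1,0,0,-0.015,0],[1,0,0,-0.045,0],[1,0,0,-0.08,0],[1,0,0,-0.12,0],[1,0,0,-0.13,0]]' 30; python3 -m inch '[[1,-0.03,-0.002,0,0],[1,-0.068,-0.005,0,0],[1,-0.106,-0.008,0,0],[1,-0.144,-0.011,0,0],[1,-0.182,-0.014,0,0]]' >/dev/null; python3 -m inch '[[1,-0.038,-0.003,0,0],[1,-0.076,-0.006,0,0],[1,-0.105,-0.008,0,0],[1,-0.124,-0.01,0.02,0],[1,-0.124,-0.01,0.04,0]]' >/dev/null; python3 -m inch '[[1,0,0,0.015,0],[1,0,0,0.025,0],[1,0,0,0.025,0],[1,0,0,0.025,0],[1,0,0,0.025,0]]'
python3 - <<'E'
from h import *
s=ctrl.get_state();print(s['eef_pos'],shift([.5276,-.0581,.0405],np.radians(77.8)))
p=shot("wrist");save(p,"w5.png")
E
```

```text
time: 17.6
eef_pos: [0.6185, 0.237, 0.1582]
tcp_rot: [0.778, 0.628, 0.006, 0.003]
contact_force: [2.0, 0.8, 0.9]
opening: 0.129
finger_force: 29.3
time: 18.85
eef_pos: [0.528, -0.058, 0.0854]
tcp_rot: [0.778, 0.629, 0.001, 0.001]
contact_force: [-0.1, -0.5, -0.1]
opening: 0.129
finger_force: 29.3
[ 0.52798173 -0.05798193  0.085407  ] (array([-0.2, -0.4, 44.9]), np.float64(0.10429926170496534), np.float64(77.9))
```

View pics/w5.png

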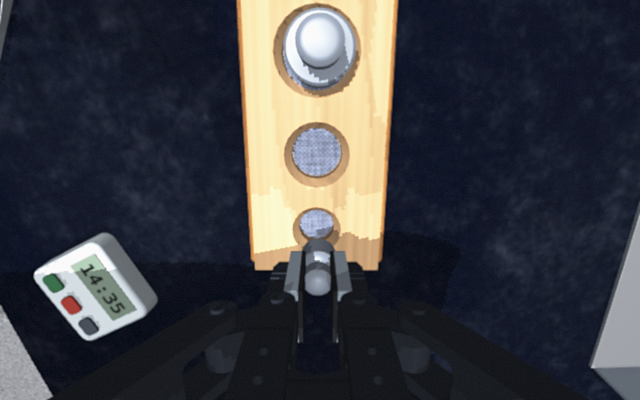

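The 200 stands in its well at (317,45) and the 50 is held upright over the smallest well at (317,224). Lowering.

```bash
python3 -m inch '[[1,0,0,0.012,0],[1,0,0,0.022,0],[1,0,0,0.03,0],[1,0,0,0.034,0],[1,0,0,0.034,0]]' >/dev/null; python3 -m inch '[[1,0,0,0,0],[1,0,0,0,0],[1,0,0,0,0],[1,0,0,0,0]]'
python3 - <<'E'
from h import *
p=shot("wrist"); print(caserel(p)[:2],caserel(p)[3][-4:])
s=ctrl.get_state();print(s['eef_pos'],shift([.5276,-.0581,.0405],np.radians(77.8)))
E
```

```text
time: 19.65
eef_pos: [0.5275, -0.0582, 0.0508]
tcp_rot: [0.778, 0.628, 0.0, 0.0]
contact_force: [-0.3, 1.0, 0.0]
opening: 0.128
finger_force: 29.3
('xrange', array([-118.2,   27.1])) [(np.float64(-0.04), array([-38.6,  40.2])), (np.float64(-0.02), array([-38.4,  40.2])), (np.float64(0.0), array([-38.6,  40.1])), (np.float64(0.02), array([-38.5,  39.9]))]
[ 0.52744322 -0.05817598  0.05071424] (array([ 0.1,  0.1, 10.2]), np.float64(0.06803039836914788), np.float64(77.87))
```

```bash
python3 -m inch '[[1,0,0,0.003,0],[1,0,0,0.006,0],[1,0,0,0.009,0],[1,0,0,0.009,0],[1,0,0,0.009,0]]' ; python3 -m inch '[[1,0,0,0.001,0],[1,0,0,0.002,0],[1,0,0,0.002,0],[1,0,0,0.002,0]]'
```

```text
time: 20.12
eef_pos: [0.5267, -0.058, 0.0408]
tcp_rot: [0.778, 0.628, -0.0, -0.0]
contact_force: [-0.5, -0.1, -0.8]
opening: 0.131
finger_force: 29.3
time: 20.45
eef_pos: [0.5275, -0.0582, 0.0399]
tcp_rot: [0.778, 0.628, 0.0, 0.0]
contact_force: [-1.2, 0.6, 3.3]
opening: 0.129
finger_force: 29.6
```

```bash
python3 -m inch '[[0.45,0,0,0,0],[0.45,0,0,0,0],[0.45,0,0,0,0],[0.45,0,0,0,0]]' | grep open; python3 -m inch '[[0.45,0,0,-0.03,0],[0.45,0,0,-0.06,0],[0.45,0,0,-0.08,0],[0.45,-0.03,-0.007,-0.08,0],[0.45,-0.06,-0.014,-0.08,0]]' >/dev/null;  python3 -m inch '[[0.45,-0.035,-0.008,0,0],[0.45,-0.07,-0.016,0,0],[0.45,-0.105,-0.024,0,0],[0.45,-0.135,-0.031,0.01,0],[0.45,-0.135,-0.031,0.02,0]]'>/dev/null; python3 -m inch '[[0.45,0,0,0,0],[0.45,0,0,0,0],[0.45,0,0,0,0],[0.45,0,0,0,0]]'
python3 - <<'E'
from h import *
s=ctrl.get_state();print(s['eef_pos'],shift([.4423,-.2395,.028],np.radians(77.8)))
p=shot("wrist");save(p,"w6.png")
print([(d["score"],d["at"],onz(p,d["at"],.0215)) for d in ctrl.tip_of("w100_mid",p)[:1]])
E
```

```text
opening: 0.55
time: 21.95
eef_pos: [0.4428, -0.2384, 0.0996]
tcp_rot: [0.777, 0.629, 0.0, 0.0]
contact_force: [0.3, 0.1, 0.4]
opening: 0.55
finger_force: 0.0
[ 0.44283177 -0.23838262  0.09963893] (array([-1.2, -0.3, 71.6]), np.float64(0.17177156856643272), np.float64(77.97))
[(0.92, [317.4, 214.6], array([ 0.44273475, -0.23756458,  0.0215    ]))]
```

View pics/w6.png

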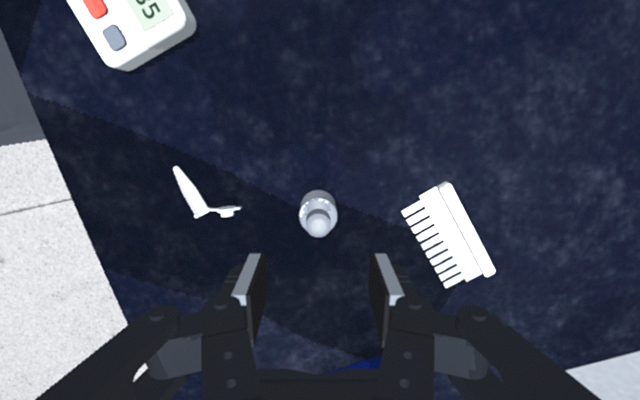

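The 100 is at (318,214), centred between the pads and agreeing with the network. Descending and gripping.

```bash
python3 -m inch '[[0.45,0,0,0.02,0],[0.45,0,0,0.04,0],[0.45,0,0,0.055,0],[0.45,0,0,0.068,0],[0.45,0,0,0.071,0]]' >/dev/null; python3 -m inch '[[0.45,0,0,0,0],[0.45,0,0,0,0],[0.45,0,0,0,0]]'; python3 -m inch '[[1,0,0,0,0],[1,0,0,0,0],[1,0,0,0,0],[1,0,0,0,0],[1,0,0,0,0]]' 30; python3 -m inch '[[1,0,0,-0.015,0],[1,0,0,-0.045,0],[1,0,0,-0.07,0],[1,0,0,-0.08,0],[1,0,0,-0.08,0]]' 35;python3 -m inch '[[1,0,0,0,0],[1,0,0,0,0]]'
python3 - <<'E'
from h import *
s=ctrl.get_state();print(s['eef_pos'],shift([.5372,-.0131,.11],np.radians(77.8)))
E
```

```text
time: 22.72
eef_pos: [0.443, -0.2397, 0.0294]
tcp_rot: [0.778, 0.629, 0.0, 0.001]
contact_force: [-0.6, -0.4, -0.6]
opening: 0.552
finger_force: 0.0
time: 23.13
eef_pos: [0.4427, -0.2397, 0.029]
tcp_rot: [0.778, 0.628, 0.0, 0.001]
contact_force: [0.3, -0.5, 3.9]
opening: 0.168
finger_force: 29.4
time: 23.55
eef_pos: [0.4436, -0.2405, 0.1109]
tcp_rot: [0.778, 0.628, 0.001, 0.003]
contact_force: [0.7, 0.1, -0.3]
opening: 0.164
finger_force: 34.2
time: 23.72
eef_pos: [0.441, -0.2384, 0.1063]
tcp_rot: [0.778, 0.628, -0.0, -0.002]
contact_force: [0.4, -0.7, -1.8]
opening: 0.164
finger_force: 34.2
[ 0.44099955 -0.23836763  0.10629729] (array([240.5,  46.7,  -3.5]), np.float64(0.06183125782088664), np.float64(77.86))
```

```bash
python3 -m inch '[[1,0.03,0.006,0,0],[1,0.068,0.0135,0,0],[1,0.106,0.021,0,0],[1,0.144,0.0285,0,0],[1,0.182,0.036,0,0]]' >/dev/null; python3 -m inch '[[1,0.03,0.006,0,0],[1,0.05,0.009,0,0],[1,0.058,0.0105,0,0],[1,0.058,0.0105,0,0],[1,0.058,0.0105,0,0]]'>/dev/null; python3 -m inch '[[1,0,0,0,0],[1,0,0,0,0],[1,0,0,0,0]]'
python3 - <<'E'
from h import *
s=ctrl.get_state();print(s['eef_pos'],shift([.5372,-.0131,.0495],np.radians(77.8)))
p=shot("wrist");save(p,"w7.png")
E
```

```text
time: 24.8
eef_pos: [0.5377, -0.0155, 0.1081]
tcp_rot: [0.778, 0.628, -0.0, -0.0]
contact_force: [-0.3, 0.3, -0.3]
opening: 0.165
finger_force: 34.3
[ 0.53771787 -0.01553047  0.10814077] (array([ 2.3, -1. , 58.6]), np.float64(-0.03759168259379005), np.float64(77.76))
```

View pics/w7.png

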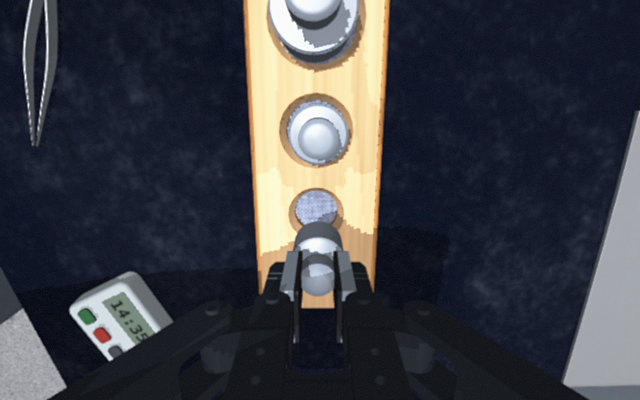

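The 500 and 200 are standing and the 100 hangs straight over its well at (317,208). Lowering.

```bash
python3 -m inch '[[1,0.0017,-0.0005,0.015,0],[1,0.0017,-0.0005,0.028,0],[1,0.0017,-0.0005,0.038,0],[1,0.0017,-0.0005,0.044,0],[1,0.0017,-0.0005,0.046,0]]' >/dev/null; python3 -m inch '[[1,0,0,0,0],[1,0,0,0,0],[1,0,0,0,0],[1,0,0,0,0]]'
python3 - <<'E'
from h import *
s=ctrl.get_state();print(s['eef_pos'],shift([.5372,-.0135,.0495],np.radians(77.8)))
E
```

```text
time: 25.6
eef_pos: [0.5385, -0.0127, 0.0631]
tcp_rot: [0.778, 0.628, 0.0, 0.001]
contact_force: [-0.6, -0.3, -0.1]
opening: 0.166
finger_force: 34.3
[ 0.53851317 -0.01272593  0.06305713] (array([-1. , -1.1, 13.6]), np.float64(0.06888803023748315), np.float64(77.87))
```

```bash
python3 -m inch '[[1,-0.001,-0.0005,0.003,0],[1,-0.001,-0.0005,0.006,0],[1,-0.001,-0.0005,0.009,0],[1,-0.001,-0.0005,0.011,0],[1,-0.001,-0.0005,0.011,0]]' ; python3 -m inch '[[1,0,0,0,0],[1,0,0,0,0],[1,0,0,0.001,0],[1,0,0,0.001,0],[1,0,0,0.001,0]]'; python3 -c "
from h import *
print(shift([.5372,-.0135,.0495],np.radians(77.8)))"
```

```text
time: 26.02
eef_pos: [0.5366, -0.0134, 0.0505]
tcp_rot: [0.778, 0.628, -0.0, -0.001]
contact_force: [0.4, -0.1, -1.2]
opening: 0.167
finger_force: 34.3
time: 26.43
eef_pos: [0.5372, -0.0135, 0.0503]
tcp_rot: [0.778, 0.628, 0.0, 0.0]
contact_force: [-0.3, 0.2, -0.2]
opening: 0.169
finger_force: 34.3
(array([-0. , -0. ,  0.8]), np.float64(0.07061221816470153), np.float64(77.87))
```

```bash
python3 -m inch '[[1,0,0,0.001,0],[1,0,0,0.002,0],[1,0,0,0.002,0],[1,0,0,0.002,0]]'
```

```text
time: 26.77
eef_pos: [0.5376, -0.0135, 0.049]
tcp_rot: [0.778, 0.628, 0.0, 0.0]
contact_force: [-1.6, 0.3, 4.9]
opening: 0.167
finger_force: 34.7
```

Seated at 49.0 mm as expected (29 + 20). Releasing, retreating and checking.

```bash
python3 -m inch '[[0.45,0,0,0,0],[0.45,0,0,0,0],[0.45,0,0,0,0],[0.45,0,0,0,0]]' | grep -E "open|finger"; python3 -m inch '[[0.45,0,0,-0.03,0],[0.45,0,0,-0.06,0],[0.45,0,0,-0.09,0],[0.45,0,0,-0.12,0],[0.45,-0.03,0,-0.15,0]]' >/dev/null;  python3 -m inch '[[0.45,-0.04,0,0,0],[0.45,-0.07,0,0,0],[0.45,-0.07,0,0,0],[0.45,-0.07,0,0,0],[0.45,-0.07,0,0,0]]'>/dev/null
python3 - <<'E'
from h import *
p=shot("wrist");save(p,"w8.png"); a=np.radians(77.77)
for x,h in zip(CX,[.032,.043,.056,.072]):
    c=np.array([.547,.0299])+x*np.array([np.cos(a),np.sin(a)]); n,m,t=top_of(p,c,.02+h*.75,.02); d=m[:2]-c
    print(x,n,np.round(1e3*np.array([d@[np.cos(a),np.sin(a)],d@[-np.sin(a),np.cos(a)]]),1),"top",round(t*1e3,1),"expect",20+h*1e3)
E
```

```text
opening: 0.554
finger_force: 0.0
-0.09 195 [-0.9  0.5] top 52.6 expect 52.0
-0.044 375 [ 0.5 -0.1] top 64.7 expect 63.0
0.011 56 [-9.5 -0.7] top 71.7 expect 76.0Traceback (most recent call last):
  File "<stdin>", line 4, in <module>
  File "h.py", line 35, in top_of
    q=W[m]; return m.sum(),(q.min(0)+q.max(0))/2,q[:,2].max()
                            ~~~~~^^^
    return umr_minimum(a, axis, None, out, keepdims, initial, where)
ValueError: zero-size array to reduction operation minimum which has no identity
```

View pics/w8.png

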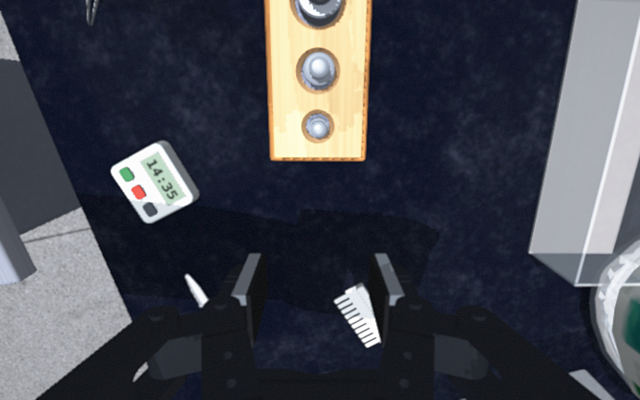

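The 50 at (318,126) and the 100 at (318,69) stand in their wells. The 200 and 500 are cut off in this view, so I'm checking all four from above.

Run:
```python
from h import *
a=np.radians(77.77)
for cam in ["top","side"]:
    p=shot(cam)
    for x,h in zip(CX,[.032,.043,.056,.072]):
        c=np.array([.547,.0299])+x*np.array([np.cos(a),np.sin(a)])
        try: n,m,t=top_of(p,c,.02+h*.75,.02)
        except ValueError: print(cam,x,"-"); continue
        d=m[:2]-c
        print(cam,x,n,np.round(1e3*np.array([d@[np.cos(a),np.sin(a)],d@[-np.sin(a),np.cos(a)]]),1),"top",round(t*1e3,1),"expect",20+h*1e3)
cv2.imwrite("pics/s9.png",cv2.resize(shot("side")["pixels"][150:260,270:400,::-1],None,fx=4,fy=4))
```

```text
top -0.09 282 [-3.4 -0.3] top 501.6 expect 52.0
top -0.044 31 [ 0.4 -0. ] top 66.8 expect 63.0
top 0.011 58 [ 0.1 -0.9] top 79.7 expect 76.0
top 0.076 89 [-0.1  1. ] top 97.6 expect 92.0
side -0.09 228 [-4.9  0. ] top 499.9 expect 52.0
side -0.044 36 [-3.4  0.2] top 64.4 expect 63.0
side 0.011 67 [-6.3 -0.3] top 78.6 expect 76.0
side 0.076 36 [-5.9  9.3] top 92.3 expect 92.0
```

View pics/s9.png

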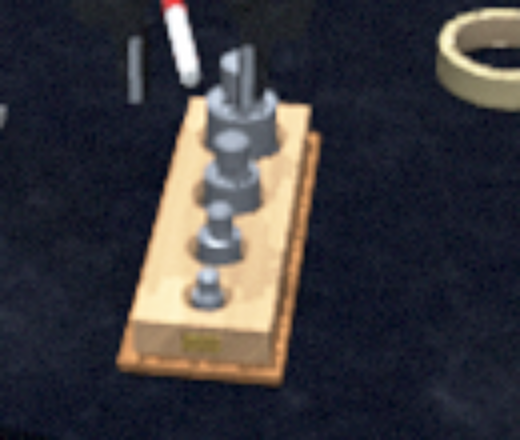

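All four stand upright in order in the crop, from the 500 at (240,115) to the 50 at (207,290). The gripper is clear above; its finger only overlaps the 500's knob in the line of sight.

```bash
python3 -c "
from plant import ctrl
print(ctrl.sign_off())"
```

```text
the job is handed in; nothing more can be done
None
```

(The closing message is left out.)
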